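Press a display screen home with the bench locking clamp

ROBOT

A 6-joint arm with a two-finger parallel gripper is mounted at the origin on the work surface. World frame = base frame: x ahead of the robot, y to its left, z up, the work surface at z = 0. Lengths are in mm, angles in rad, forces in N, time in s.
With the tool pointing down it reaches from about 375 to 975 mm from the base axis. Payload 3.8 kg.
Tool frame: the origin (TCP) lies at the very end of the fingers, on their centre line; the grasp point (between the pads) lies 19 mm behind it (ctrl.hold_point_z is the distance from the TCP to the grasp point, in mm); x points along the fingers, y is the direction in which the jaws open and shut, and the axes are right-handed (so a half turn about x gives the same grasp; the last joint's range is limited). The gripper opens to 88 mm and grips with 3 to 60 N. Pads are 18 mm wide; open, the fingers measure 123 mm over their backs; the gripper's body (75 mm by 187 mm) begins 45 mm behind the grasp point.
Start: joints at [-1.36, 0.264, 1.604, -0, 1.274, -0.037], TCP at [165.553, -654.378, 238.706] pointing down, gripper open.
Joint ranges: [-2.63, 2.63], [-0.94, 2.18], [0.31, 2.57], [-1.31, 4.45], [0, 2.66], [-2.55, 2.55]. Speed limits (rad/s): [2.57, 2.57, 3.14, 3.14, 3.14, 3.14].

INTERFACE

Orientations are given as a unit quaternion [x, y, z, w].
In Python, from bench import ctrl gives the robot as it stands.
- The arm moves only by the shell command python3 -m inch 'ROWS' [FORCE]. ROWS is JSON, one flat list of numbers, 5 for each row, row after row: the finger opening in cm, from 0 to 8.81, then the shift along the world's x, y, z in cm, then the turn about the world's z in degrees. In form: [gripper, dx, dy, dz, twist, gripper, dx, dy, dz, twist, ...]. A call has 1 to 5 rows; each row is the pose to reach, as a shift and turn from the pose measured when the call began; what a row does not reach only later rows make up. A row lasts 1/10 s, in which the tool goes at most 50 mm and 8.59 degrees, less where a joint would pass 70% of its speed; a pose out of reach is approached as far as the arm can. A call with a gripper value outside its range is refused whole. The fingers move at their own pace and stop on an object; FORCE is the grip in N (left out, the last holds). Time passes only in rows, so rows that repeat a pose let the fingers close. It gives the time, the measured TCP pose, the force and the opening at its end, in the units of the state.
- ctrl.get_state(): the state, without advancing time (a new reading comes with each control period).
- ctrl.snapshot(name): name is "scene" or "side" or "wrist"; returns a dict with "image" (420x560x3 uint8, red, green, blue), "intrinsics" (3x3 intrinsics, pixels), "D" ([k1, k2, p1, p2, k3] as OpenCV has them; the pictures are not rectified), "rvec" (rotation vector, rad) and "tvec" (3), from world to camera coordinates, as OpenCV has them. Camera axes: x right, y down, z forward; pixel columns grow to the right and rows downward; lengths in mm; the calibration is good to about 2 mm. A picture is of the moment at which its call begins. There is no depth.
- ctrl.hand_in(): hands the job in, once; it reports no verdict.
The state is a dict: "t": time; "q": joint angles; "joint_velocities": joint speeds; "tau": joint torques, N m; "position": TCP position; "ee_rot": TCP orientation; "wrist_force": force on the tool from outside, world axes, zero at the start; "moment": the same for the moment, N m; "opening": opening from 0.0 (shut) to 1.0 (fully open).
Only numpy, scipy, OpenCV 4.12 (cv2) and the standard library are available. Lean on these libraries where they do the work, as an engineer would, in place of code of your own. Each camera call takes 0.05 s, during which the arm holds its last target.

TASK

Slide the display module along its bed until it rests fully home against the end stop, then push the clamp's long handle down until it passes over centre and stays locked on its own, pressing the proud screen flush into its frame; let go of it and then press the release paddle so that the clamp springs open and leaves the module in place. Feel for the stop and for the lock: do not force anything (a firm hand, well under 25 N, is plenty), keep the fingers off the screen, and leave everything else on the bench where it is.

Things in the scene. Friction and masses are not known exactly. Their poses are not given: they have to be found in the camera images.
- clamp: steel locking clamp fixed to the bench, about 325 mm long: two cheeks in the middle, a flat bed at one end, a fixed lower handle under the long moving one at the other. Origin: on the bench (z = 0) under the middle of the cheeks. +x runs along the clamp towards the bed, -x towards the ends of the handles, +y towards the release paddle, z up
- pivot (a point): centre of the handle's hinge, between the cheeks, at x = 22 mm in the clamp's frame, 87.5 mm above the bench; the hinge axis is the clamp's y. The cheeks' tops are 118 mm, the open jaw's tip at most 90 mm above the bench
- stop_face (a point): middle of the end stop's face, a steel cross bar 90 mm long whose top is 24 mm above the bench, at x = 37 mm in the clamp's frame; it faces the clamp's +x
- seat (a point): point on the bed's top, at x = 75 mm in the clamp's frame, where the module's origin lies when it is home. The bed's top is 12 mm above the bench, from x = 25 to 165 mm, 124 mm wide; low guides (tops 21 mm above the bench) run along both its sides from x = 33 to 163 mm, 103.6 mm apart inside; its outer (+x) end has no wall
- module: loose display module of about 0.2 kg lying between the bed's guides, 25 to 45 mm short of home at the start: an aluminium frame 76 mm long (its x, along the bed), 100 mm wide and 12 mm high, with a dark screen in it. Origin: centre of its underside; its x axis points along the clamp's +x, away from the stop. It slides at 1 to 2 N
- push_edge (a point): middle of the module's outer side face (the one farthest from the clamp's cheeks), 38 mm from its centre along its +x, half-way up the 12 mm frame: push here towards the clamp's -x
- screen: dark glass screen 66 x 90 x 3 mm held in the module's frame by a tight fit; it takes about 20 N to sink, and stays where it was pressed. Fingers must not press on it
- screen_top (a point): centre of the screen's upper face: 16 mm above the module's underside at first (4 mm proud of the frame), 12 mm when pressed flush
- handle: long upper handle, a steel bar 12 mm thick, 22 mm wide over its outer half, 155 mm long from its hinge (origin). At identity to the clamp it slopes up at 0.52 rad towards the clamp's -x. A light spring holds it up against a rest pin, sloping up at about 0.62 rad; it swings down. Let go before centre, it springs back up; past centre it stays down, locked by itself
- handle_press (a point): point on the handle's top face 130 mm from its hinge: press it down here, along its arc. It takes about 1 N while free, up to about 6 N once the pad bears, then the force falls to nothing just past centre; 4 to 8 mm further is a hard stop. An adjusting screw, set anew each time and not measured, sets how far down it locks: 65 to 100 mm below its start
- lever: release lever beside the clamp: a rocker whose heel lies under the handle and whose paddle stands out on the clamp's +y side; sprung back to rest
- lever_press (a point): centre of the paddle's top face (34 mm along the clamp's x by 32 mm along its y), at x = -15, y = 89 mm in the clamp's frame and 88 mm above the bench at rest. It goes down about 45 mm to a stop: 1 to 3 N while free, up to about 6 N while it heaves the locked handle off. The clamp lets go after 10 to 34 mm and the handle flies up, above the clamp's length
- pad: round rubber pad, 24 mm across, on a sprung spindle under the tip of the clamp's upper jaw; it comes down on the middle of a module that is home. Origin: centre of its lower face
- pad_face (a point): centre of the pad's lower face: 31 to 43 mm above the bench when the clamp is open, 24 mm when it is locked on a flush screen
- spare_frame: bystander: empty black frame 76 x 100 x 12 mm on the bench beside the bed; origin at the centre of its underside
- driver: bystander: screwdriver 170 mm long lying behind the handles; origin on the bench under its middle
- cleaner: bystander: white bottle 48 mm across, 120 mm high, behind the clamp; origin at its foot
- screw_jar: bystander: clear jar 52 mm across, 50 mm high; origin at its foot
- dust_brush: bystander: brush 160 mm long; origin under its middle
- clip_tin: bystander: shallow open tin 90 x 120 x 25 mm; origin at the centre of its underside
- tape_core: bystander: cardboard disc 64 mm across, 18 mm high; origin at the centre of its underside

How it is judged (in metres and radians):
On the way, in this order (a step that is already met when the one before it is completed fails the run):
1. the module is home against the end stop, with the clamp not yet pressing on it (x of module in the frame of clamp between 0.072 and 0.0775 m and z of module in the frame of clamp below 0.0145 m and contact force between pad and module below 1 N), for 0.2 s.
2. the clamp is locked: with no finger on the handle its pad presses on the screen, which is flush, and the module is home (x of module in the frame of clamp between 0.072 and 0.0775 m and z of module in the frame of clamp below 0.0145 m and z of screen_top in the frame of module below 0.013 m and contact force between pad and module above 15 N and contact force between each of the arm, the fingers and handle below 0.3 N and contact force between anything else and lever below 1 N), for 0.4 s.
3. the release paddle is pressed down while the clamp is still locked (z of lever_press in the frame of clamp below 0.084 m and contact force between pad and module above 8 N and contact force between the fingers and handle below 0.3 N).
At the end, for the whole second after the job is handed in: the module lies home against the end stop (its origin within about 2.5 mm of the seat along the clamp), its screen is flush with the frame (within 1 mm), the clamp is open with its pad at least about 3.5 mm clear of the screen, the release paddle is back up, and the robot touches nothing (x of module in the frame of clamp between 0.072 and 0.0775 m and z of module in the frame of clamp below 0.0145 m and z of screen_top in the frame of module below 0.013 m and z of pad_face in the frame of clamp above 0.0275 m and contact force between pad and module below 0.1 N and z of lever_press in the frame of clamp above 0.085 m and linear speed of module below 0.01 m/s).
It fails at once if the fingers press on the screen (contact force between the fingers and screen above 3 N).
It fails at once if the module is pushed harder than 35 N (contact force between the fingers and module above 35 N).
It fails at once if the handle is pushed harder than 30 N (contact force between the fingers and handle above 30 N).
It fails at once if the release paddle is pushed harder than 30 N (contact force between the fingers and lever above 30 N).
It fails at once if a bystander is moved by more than 30 mm (distance of any of spare_frame, driver, cleaner, screw_jar, dust_brush, clip_tin, tape_core from where it was at the start of the episode above 0.03 m).
It also fails if it takes over 67 s, if anything falls off the work surface, if the arm or the gripper's body presses on something with over 40 N, if the wrist force passes 120 N, or if a joint passes its speed limit or range.

## Working session

There is one attempt and no reset: what is moved stays moved. The work goes in short steps, Python scripts to look and compute and a shell command to move; the robot and the scene stay as the last step left them, time stands still between calls to the robot, and variables do not carry over. Pictures are saved under pics/ and viewed, and the job is handed in when it is done.

```bash
ls; mkdir -p pics
python3 - <<'E'
from bench import ctrl
import cv2
s=ctrl.get_state(); print(s)
for n in ["scene","side","wrist"]:
    d=ctrl.snapshot(n); cv2.imwrite(f"pics/{n}0.png",d["image"][:,:,::-1]); print(n,d["intrinsics"],d["D"],d["rvec"],d["tvec"])
E
```

```text
pics
{'t': 0.0, 'q': array([-1.35991717e+00,  2.64761472e-01,  1.60538073e+00, -1.58667603e-05,
        1.27365651e+00, -3.69084543e-02]), 'joint_velocities': array([ 5.31319442e-04, -1.61006213e-03, -5.42768068e-06,  1.73962586e-04,
       -8.61136789e-04, -2.28396321e-04]), 'tau': array([-7.27165188e-04, -5.02115428e+01, -3.56872952e+01,  7.26027670e-02,
        2.94083124e-02, -1.84583682e-04]), 'position': array([ 165.39068677, -653.69870864,  237.37873981]), 'ee_rot': array([-0.70161306, -0.08816033,  0.70175926, -0.08660724]), 'wrist_force': array([0.44739843, 0.21339228, 0.41260079]), 'moment': array([-0.06352498, -0.00790924, -0.01564353]), 'opening': 1.001795019797875}
scene [[423.17011239   0.         280.46986711]
 [  0.         423.17011239 215.61054655]
 [  0.           0.           1.        ]] [-0.01280866  0.          0.          0.          0.        ] [ 1.93130896  1.44232004 -0.62855898] [-155.75339679 -270.2644669  1698.97339573]
side [[380.85180464   0.         277.37350611]
 [  0.         380.85180464 210.91268726]
 [  0.           0.           1.        ]] [-0.0929375  0.         0.         0.         0.       ] [ 0.91111899 -2.50362334  1.07945875] [401.25906205 319.0796821  952.01232017]
wrist [[346.65526545   0.         278.75838258]
 [  0.         346.65526545 215.1417008 ]
 [  0.           0.           1.        ]] [-0.03937043  0.          0.          0.          0.        ] [-2.30114328  1.79173742  0.25042581] [-672.85504212  -37.45010506  390.44122304]
```

View pics/scene0.png

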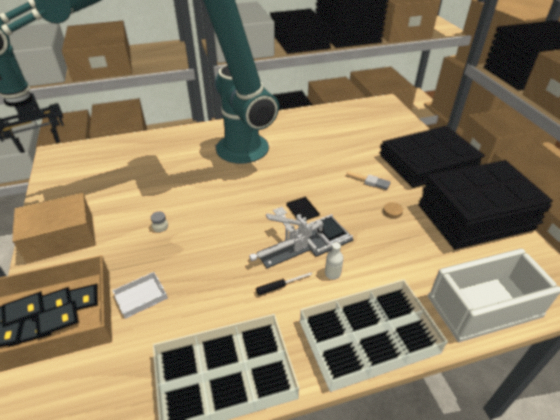

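View pics/side0.png

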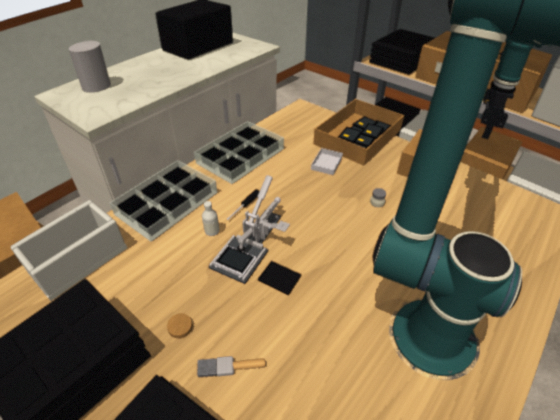

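View pics/wrist0.png

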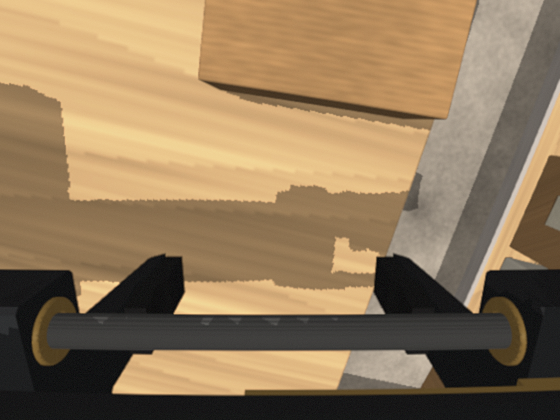

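The scene view has the clamp around (300,240) with its bed towards (335,232). The side view has it around (255,235) with the bed at (240,258). I'll enlarge both.

Run:
```python
import cv2
a=cv2.imread("pics/scene0.png")[185:305,230:390]; cv2.imwrite("pics/sc1.png",cv2.resize(a,None,fx=5,fy=5,interpolation=cv2.INTER_CUBIC))
a=cv2.imread("pics/side0.png")[165:305,190:320]; cv2.imwrite("pics/si1.png",cv2.resize(a,None,fx=4.2,fy=4.2,interpolation=cv2.INTER_CUBIC))
```

```text
(no output)
```

View pics/sc1.png

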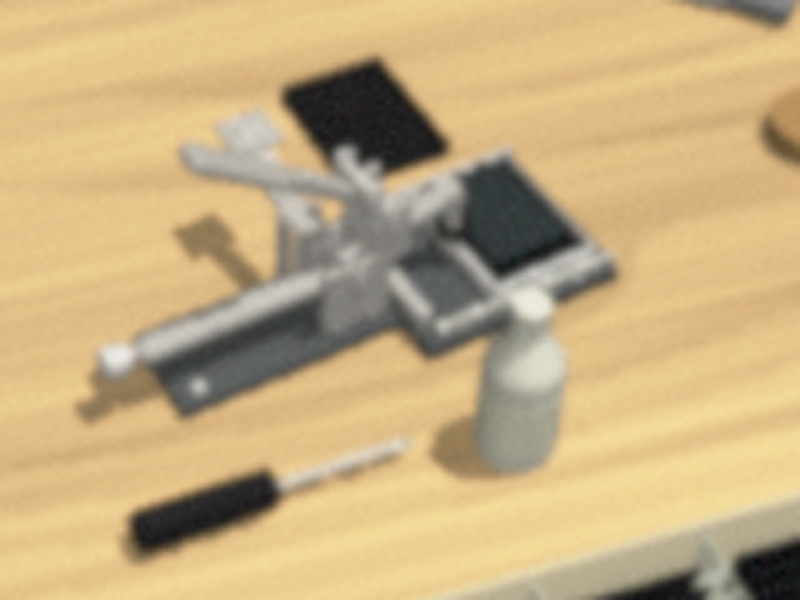

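View pics/si1.png

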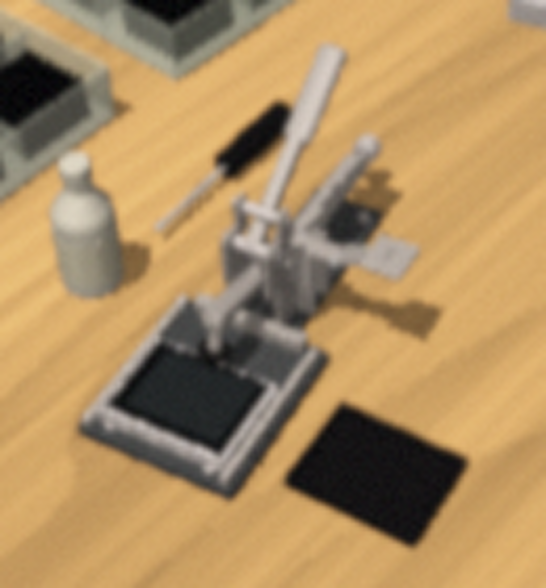

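```bash
cat > h.py <<'E'
import numpy as np, cv2
from bench import ctrl
def cast(d,uv,z):
    p=cv2.undistortPoints(np.array([[uv]],float),d["intrinsics"],np.array(d["D"],float))[0,0]
    R=cv2.Rodrigues(np.array(d["rvec"],float))[0]; t=np.array(d["tvec"],float).ravel()
    c=-R.T@t; v=R.T@np.array([p[0],p[1],1]); return c+v*(z-c[2])/v[2]
def ray(d,uv):
    a=cast(d,uv,0);b=cast(d,uv,100); return a,(b-a)/np.linalg.norm(b-a)
def tri(d1,u1,d2,u2):
    a,v=ray(d1,u1);b,w=ray(d2,u2)
    s=np.linalg.lstsq(np.c_[v,-w],b-a,rcond=None)[0]
    p,q=a+s[0]*v,b+s[1]*w; return (p+q)/2,np.linalg.norm(p-q)
def proj(d,P):
    return cv2.projectPoints(np.array(P,float).reshape(-1,1,3),np.array(d["rvec"],float),np.array(d["tvec"],float),d["intrinsics"],np.array(d["D"],float))[0][:,0]
E
python3 - <<'E'
from h import *
np.set_printoptions(precision=1,suppress=True)
sc=ctrl.snapshot("scene"); si=ctrl.snapshot("side")
f=lambda x,y:(230+x/5,185+y/5); g=lambda x,y:(190+x/4.2,165+y/4.2)
A=cast(si,g(82,428),6);B=cast(si,g(232,495),0);C=cast(si,g(328,355),12)
print("bed corners",A,B,C, np.linalg.norm(A-B))
print("sc corner",cast(sc,f(617,272),10), "handle tip", tri(sc,f(190,155),si,g(330,50)), "paddle",tri(sc,f(250,133),si,g(390,257)), "lowhandle end",tri(sc,f(115,358),si,g(368,148)))
E
```

```text
bed corners [599.3 217.1   6. ] [484.2 187.9  -0. ] [509.2  60.2  12. ] 118.8655215583048
sc corner [603.4 220.3  10. ] handle tip (array([599.5, -49.8, 177.4]), np.float64(0.5451562219514706)) paddle (array([493.4,  13.4,  85.4]), np.float64(3.4560922807112027)) lowhandle end (array([ 609.6, -102.2,   41.1]), np.float64(3.374356354871432))
```

Run:
```python
from h import *
from scipy.spatial.transform import Rotation as Ro
np.set_printoptions(precision=2,suppress=True)
s=ctrl.get_state(); d=ctrl.snapshot("wrist")
T=Ro.from_quat(s["ee_rot"]).as_matrix(); print(T)
R=cv2.Rodrigues(d["rvec"])[0]; c=-R.T@d["tvec"]; print("cam",c,"rel tool",T.T@(c-s["position"]),"cam axis",T.T@R.T[:,2], ctrl.hold_point_z, s["t"])
```

```text
[[-0.    0.25 -0.97]
 [ 0.   -0.97 -0.25]
 [-1.   -0.   -0.  ]]
cam [ 232.55 -636.51  384.69] rel tool [-146.63   -0.72  -69.31] cam axis [ 0.96 -0.    0.27] 18.700000000000003 0.25
```

```bash
python3 -m inch '[0,3.5,3,1.5,8, 0,7,6,3,16, 0,10.5,9,4.5,24, 0,14,12,6,32, 0,17.5,15,7,40]' 10; python3 -m inch '[0,3.5,3,0,8, 0,7,6.5,0,16, 0,10,10,0,24, 0,13,13.5,0,32, 0,16,17,0,40]'
```

```text
t: 0.8
position: [341.8, -503.2, 309.7]
ee_rot: [-0.629, -0.323, 0.629, -0.324]
wrist_force: [1.2, -0.9, 0.5]
opening: 0.567
t: 1.3
position: [502.8, -331.5, 309.9]
ee_rot: [0.479, 0.52, -0.478, 0.521]
wrist_force: [0.3, -0.4, -0.3]
opening: 0.113
```

```bash
python3 -m inch '[0,1,4.8,0,4, 0,2,9.6,0,8, 0,3,14.4,0,8, 0,4,19.2,0,8, 0,5,24,0,8]'; python3 -m inch '[0,0,4.8,0,0, 0,0,9.6,0,0, 0,0,14.4,0,0, 0,0,19.2,0,0, 0,0,24,0,0]';  python3 -m inch '[0,0,0,0,0, 0,0,0,0,0]'
python3 - <<'E'
from h import *
from scipy.spatial.transform import Rotation as Ro
s=ctrl.get_state(); print(s["position"],s["wrist_force"],Ro.from_quat(s["ee_rot"]).as_matrix().round(3),s["q"].round(2))
for n in ["wrist","scene"]:
    d=ctrl.snapshot(n); cv2.imwrite(f"pics/{n}2.png",d["image"][:,:,::-1])
    if n=="wrist": np.savez("w2.npz",**d)
E
```

```text
t: 1.8
position: [552.9, -89.6, 310.1]
ee_rot: [0.441, 0.552, -0.441, 0.553]
wrist_force: [0.5, 1.3, 0.3]
opening: 0.003
t: 2.3
position: [552.5, 152.4, 310.3]
ee_rot: [0.441, 0.552, -0.441, 0.554]
wrist_force: [0.7, -0.3, -0.9]
opening: 0.004
t: 2.5
position: [552.2, 153.4, 310.2]
ee_rot: [0.44, 0.552, -0.44, 0.554]
wrist_force: [0.5, -0.8, 0.0]
opening: 0.003
[552.18446292 153.40090749 310.19261493] [ 0.52665918 -0.81306677  0.03368663] [[ 0.002  0.974  0.225]
 [-0.001  0.225 -0.974]
 [-1.     0.002  0.002]] [ 0.23  0.03  1.74 -0.    1.37  0.  ]
```

View pics/wrist2.png

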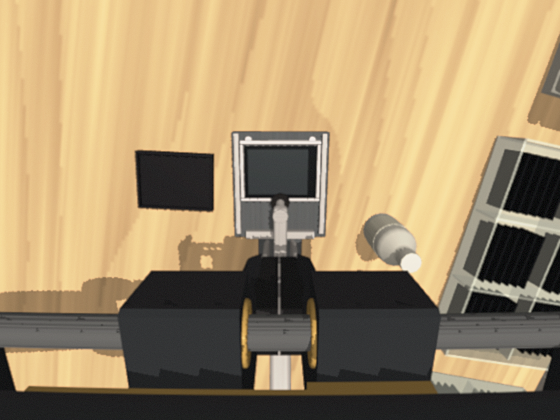

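The wrist view shows the bed at columns 232-329, rows 132-237. The module's frame is at about (243-320, 141-202), the jaw and pad are at (280,200), the spare frame at (175,180) and the bottle at (390,240). Next I'll enlarge the bed.

Run:
```python
import cv2
a=cv2.imread("pics/wrist2.png")[122:252,220:340]; cv2.imwrite("pics/w2z.png",cv2.resize(a,None,fx=4.6,fy=4.6,interpolation=cv2.INTER_CUBIC))
```

```text
(no output)
```

View pics/w2z.png

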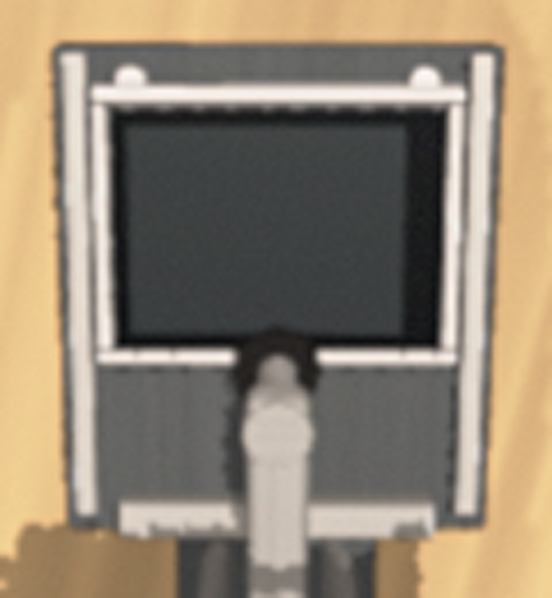

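```bash
cat >> h.py <<'E'
def fit(src,dst):
    src=np.array(src,float);dst=np.array(dst,float)[:,:2]
    a=src-src.mean(0);b=dst-dst.mean(0)
    th=np.arctan2((a[:,0]*b[:,1]-a[:,1]*b[:,0]).sum(),(a*b).sum())
    R=np.array([[np.cos(th),-np.sin(th)],[np.sin(th),np.cos(th)]])
    o=dst.mean(0)-R@src.mean(0)
    return th,R,o,dst-(src@R.T+o)
E
python3 - <<'E'
from h import *
np.set_printoptions(precision=1,suppress=True)
d=dict(np.load("w2.npz"))
f=lambda x,y:(220+(x+.5)/4.6-.5,122+(y+.5)/4.6-.5)
pts=[f(57,45),f(502,45),f(72,525),f(483,525)]
W=[cast(d,p,12) for p in pts]
# image left = spare frame side = +y
th,R,o,res=fit([[165,62],[165,-62],[25,62],[25,-62]],W)
print(np.array(W)); print("th",np.degrees(th),"o",o,"res",res)
for n,p in dict(outL=(93,88),outR=(466,88),inL=(98,362),inR=(458,362)).items():
    print(n,R.T@(cast(d,f(*p),24)[:2]-o))
for n,p in dict(stopL=(118,502),stopR=(435,502)).items(): print(n,R.T@(cast(d,f(*p),24)[:2]-o))
for z in (12,18,24): print("knobs",z,R.T@(cast(d,f(130,68),z)[:2]-o),R.T@(cast(d,f(428,68),z)[:2]-o))
print("jaw top tip",[R.T@(cast(d,f(278,355),z)[:2]-o) for z in (50,60,70,80)])
np.savez("clamp.npz",R=R,o=o,th=th)
s=ctrl.get_state();
P=lambda x,y:R@[x,y]+o
print("tcp in clamp",R.T@(s["position"][:2]-o),"paddle",P(-15,89),"press",P(-84,0))
E
```

```text
[[483.1 193.   12. ]
 [601.  220.1  12. ]
 [513.5  58.5  12. ]
 [631.6  85.7  12. ]]
th 102.87460380302478 o [578.5  46.7] res [[ 1.8 -0.8]
 [-1.1 -1.2]
 [ 1.1  1.2]
 [-1.7  0.8]]
outL [153.1  49.6]
outR [153.2 -49.7]
inL [78.1 50.3]
inR [ 78.3 -50. ]
stopL [37.1 45.7]
stopR [ 37.2 -44.8]
knobs 12 [157.7  40.7] [157.8 -40.6]
knobs 18 [158.   40.2] [158.1 -40.1]
knobs 24 [158.3  39.7] [158.4 -39.5]
jaw top tip [array([86.2,  0.3]), array([88.5,  0.3]), array([90.8,  0.4]), array([93.1,  0.4])]
tcp in clamp [107.9   2. ] paddle [495.1  12.3] press [597.2 -35.2]
```

Run:
```python
from h import *
np.set_printoptions(precision=1,suppress=True)
c=np.load("clamp.npz");R,o=c["R"],c["o"]
si=ctrl.snapshot("side");sc=ctrl.snapshot("scene");w=dict(np.load("w2.npz"))
def yplane(d,uv,y=0):
    a,v=ray(d,uv); A=R.T@(a[:2]-o);V=R.T@v[:2]; t=(y-A[1])/V[1]; return A+t*V, a[2]+t*v[2]
g=lambda x,y:(190+x/4.2,165+y/4.2)
f=lambda x,y:(230+x/5,185+y/5)
for p in [(208,305),(200,298),(215,355),(262,205),(330,48),(345,60)]: print(p,yplane(si,g(*p)))
for p in [(455,185),(462,200),(190,150)]: print(p,yplane(sc,f(*p)))
```

```text
(208, 305) (array([79.1,  0. ]), np.float64(81.64635303682064))
(200, 298) (array([87.6,  0. ]), np.float64(96.7692494819562))
(215, 355) (array([76.5,  0. ]), np.float64(27.01853782565263))
(262, 205) (array([2.7, 0. ]), np.float64(110.66540060431359))
(330, 48) (array([-100.2,    0. ]), np.float64(177.6879476078167))
(345, 60) (array([-122.9,    0. ]), np.float64(150.60347264312367))
(455, 185) (array([80.,  0.]), np.float64(71.69476001663064))
(462, 200) (array([86.4,  0. ]), np.float64(55.98337485127463))
(190, 150) (array([-99.4,   0. ]), np.float64(182.42196742236345))
```

```bash
python3 -m inch '[0,-0.7,3.4,-2,0, 0,-1.4,6.9,-5,0, 0,-1.4,6.9,-10,0, 0,-1.4,6.9,-15,0, 0,-1.4,6.9,-20,0]' ; python3 -m inch '[0,0,0,-4,0, 0,0,0,-6,0, 0,0,0,-8,0, 0,0,0,-8,0]'
python3 - <<'E'
from h import *
c=np.load("clamp.npz");R,o=c["R"],c["o"]
s=ctrl.get_state(); print(R.T@(s["position"][:2]-o),s["position"],s["wrist_force"])
d=ctrl.snapshot("side"); cv2.imwrite("pics/side3.png",cv2.resize(d["image"][140:300,150:340,::-1],None,fx=3.5,fy=3.5,interpolation=cv2.INTER_CUBIC))
E
```

```text
t: 3.2
position: [539.3, 218.6, 109.3]
ee_rot: [0.443, 0.551, -0.441, 0.553]
wrist_force: [0.4, -0.2, -0.0]
opening: 0.006
t: 3.6
position: [537.0, 216.0, 26.0]
ee_rot: [0.441, 0.551, -0.444, 0.552]
wrist_force: [-1.1, -0.7, 0.1]
opening: 0.001
[174.32310867   2.73864777] [536.96714021 216.04134975  26.01059619] [-1.13817637 -0.65941265  0.10986834]
```

View pics/side3.png

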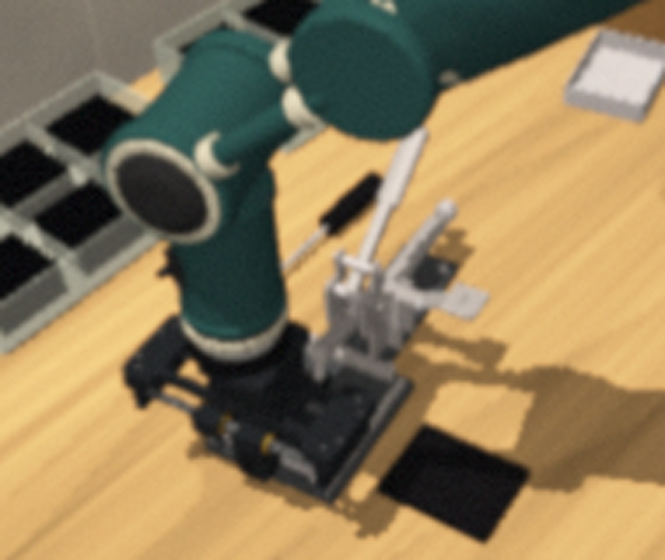

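The gripper hangs at the bed's outer end with the jaw clear of its body. I'll lower it to about 19 mm and advance towards the frame edge.

```bash
cat > st.py <<'E'
from h import *
c=np.load("clamp.npz");R,o=c["R"],c["o"]
s=ctrl.get_state(); F=s["wrist_force"]; f=R.T@F[:2]
print("clamp xy",(R.T@(s["position"][:2]-o)).round(1),"z",s["position"][2].round(1),"F clamp",f.round(1),F[2].round(1),"t",s["t"])
E
python3 -m inch '[0,0.3,0.05,-0.7,0, 0,0.3,0.05,-0.7,0, 0,0.4,-0.4,-0.7,0]'; python3 st.py; python3 -m inch '[0,0.1,-0.4,0,0, 0,0.2,-0.8,0,0, 0,0.2,-0.8,0,0]'; python3 st.py
```

```text
t: 3.95
position: [543.2, 213.0, 21.9]
ee_rot: [0.443, 0.55, -0.442, 0.553]
wrist_force: [-0.1, -0.2, 0.1]
opening: 0.005
clamp xy [169.9  -2.7] z 21.9 F clamp [-0.2  0.1] 0.1 t 3.95
t: 4.25
position: [545.8, 204.6, 22.5]
ee_rot: [0.443, 0.55, -0.442, 0.553]
wrist_force: [-0.2, -0.6, -0.2]
opening: 0.006
clamp xy [161.2  -3.3] z 22.5 F clamp [-0.5  0.3] -0.2 t 4.25
```

```bash
python3 -m inch '[0,-0.15,0.5,0,0, 0,-0.15,0.5,-0.5,0, 0,-0.15,0.5,-0.5,0]'; python3 st.py;  python3 -m inch '[0,0,0,-0.1,0, 0,0,0,-0.1,0]'; python3 st.py
```

```text
t: 4.55
position: [543.5, 209.7, 16.7]
ee_rot: [0.443, 0.551, -0.442, 0.553]
wrist_force: [-1.0, 0.7, -0.4]
opening: 0.003
clamp xy [166.7  -2.2] z 16.7 F clamp [0.9 0.8] -0.4 t 4.55
t: 4.75
position: [543.0, 209.7, 15.2]
ee_rot: [0.442, 0.551, -0.443, 0.552]
wrist_force: [-0.2, -0.7, 0.4]
opening: 0.005
clamp xy [166.8  -1.7] z 15.2 F clamp [-0.7  0.4] 0.4 t 4.75
```

```bash
python3 -m inch '[0,0,0,0.4,0, 0,0.1,-0.4,0.4,0, 0,0.2,-0.8,0.4,0]'; python3 st.py;  python3 -m inch '[0,0.1,-0.4,0,0, 0,0.2,-0.8,0,0, 0,0.28,-1.2,0,0]'; python3 st.py
```

```text
t: 5.05
position: [545.5, 201.8, 19.6]
ee_rot: [0.443, 0.551, -0.442, 0.552]
wrist_force: [0.2, 1.7, 1.0]
opening: 0.01
clamp xy [158.6  -2.4] z 19.6 F clamp [ 1.6 -0.5] 1.0 t 5.05
t: 5.35
position: [548.4, 189.5, 19.7]
ee_rot: [0.443, 0.551, -0.442, 0.552]
wrist_force: [0.1, 1.3, 0.2]
opening: 0.003
clamp xy [145.9  -2.5] z 19.7 F clamp [ 1.2 -0.4] 0.2 t 5.35
```

```bash
python3 -m inch '[0,0.1,-0.4,0,0, 0,0.2,-0.8,0,0, 0,0.3,-1.2,0,0, 0,0.35,-1.6,0,0]'; python3 st.py;  python3 -m inch '[0,0.05,-0.2,0,0, 0,0.05,-0.3,0,0]'; python3 st.py
```

```text
t: 5.75
position: [552.1, 173.2, 19.8]
ee_rot: [0.443, 0.551, -0.442, 0.552]
wrist_force: [0.1, 1.7, 0.7]
opening: 0.005
clamp xy [129.2  -2.5] z 19.8 F clamp [ 1.6 -0.4] 0.7 t 5.75
t: 5.95
position: [552.8, 169.9, 19.8]
ee_rot: [0.443, 0.55, -0.442, 0.552]
wrist_force: [-0.1, 2.0, -0.6]
opening: 0.011
clamp xy [125.8  -2.4] z 19.8 F clamp [ 1.9 -0.4] -0.6 t 5.95
```

```bash
for i in 1; do python3 -m inch '[0,0.05,-0.2,0,0, 0,0.05,-0.2,0,0]'; python3 st.py;  python3 -m inch '[0,0.05,-0.2,0,0, 0,0.05,-0.2,0,0]'; python3 st.py; done
```

```text
t: 6.15
position: [553.3, 167.6, 19.7]
ee_rot: [0.443, 0.55, -0.442, 0.553]
wrist_force: [-0.3, 0.5, -0.2]
opening: 0.008
clamp xy [123.4  -2.4] z 19.7 F clamp [0.5 0.2] -0.2 t 6.15
t: 6.35
position: [553.4, 165.9, 19.7]
ee_rot: [0.443, 0.551, -0.442, 0.552]
wrist_force: [-1.5, 3.5, 1.5]
opening: 0.005
clamp xy [121.7  -2.1] z 19.7 F clamp [3.8 0.6] 1.5 t 6.35
```

```bash
python3 -m inch '[0,0.03,-0.12,0,0, 0,0.03,-0.12,0,0]'; python3 st.py;  python3 -m inch '[0,0.03,-0.12,0,0, 0,0.03,-0.12,0,0]'; python3 st.py
```

```text
t: 6.55
position: [553.2, 165.6, 19.7]
ee_rot: [0.443, 0.551, -0.442, 0.551]
wrist_force: [-1.9, 5.8, 1.0]
opening: 0.002
clamp xy [121.6  -1.8] z 19.7 F clamp [6.  0.6] 1.0 t 6.55
t: 6.75
position: [553.2, 165.6, 19.8]
ee_rot: [0.444, 0.552, -0.442, 0.551]
wrist_force: [-1.9, 6.2, 0.8]
opening: 0.005
clamp xy [121.6  -1.9] z 19.8 F clamp [6.5 0.4] 0.8 t 6.75
```

Firm stop at tool x = 121.6 mm, where the finger half-width of 9 plus 38 implies a module origin of about 74.6 mm. I'll back off and look from above.

```bash
python3 -m inch '[0,-0.2,1,0,0, 0,-0.45,2,0,0, 0,-0.45,2,4,0, 0,-0.45,2,9,0, 0,-0.45,2,14,0]'; python3 -m inch '[0,0,0,4.5,0, 0,0.3,-1,9,0, 0,0.5,-2,13,0, 0,0.5,-3,15,0, 0,0.5,-3,15,0]'; python3 st.py
python3 - <<'E'
from h import *
d=ctrl.snapshot("wrist"); cv2.imwrite("pics/wrist4.png",cv2.resize(d["image"][110:260,200:360,::-1],None,fx=4,fy=4,interpolation=cv2.INTER_CUBIC)); np.savez("w4.npz",**d)
E
```

```text
t: 7.25
position: [547.6, 185.8, 160.2]
ee_rot: [0.443, 0.552, -0.443, 0.551]
wrist_force: [1.5, 0.3, -0.3]
opening: 0.006
t: 7.75
position: [554.8, 155.8, 315.0]
ee_rot: [0.445, 0.55, -0.441, 0.553]
wrist_force: [1.1, 1.4, 0.0]
opening: 0.003
clamp xy [111.6  -1.2] z 315.0 F clamp [ 1.1 -1.4] 0.0 t 7.75
```

View pics/wrist4.png

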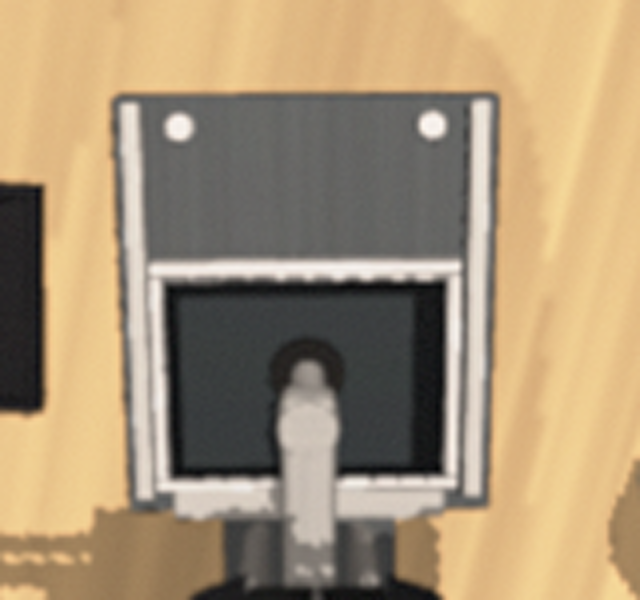

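The module's inner edge at row 487 lies right on the stop bar, and its outer edge runs from (150,262) to (461,262). The white dots are screws on the bed. I'll check the numbers and work out the handle point.

Run:
```python
from h import *
np.set_printoptions(precision=1,suppress=True)
d=dict(np.load("w4.npz")); c=np.load("clamp.npz");R,o=c["R"],c["o"]
f=lambda x,y:(200+(x+.5)/4-.5,110+(y+.5)/4-.5)
for p in [(150,262),(461,262)]: print(R.T@(cast(d,f(*p),24)[:2]-o))
for p in [(116,95),(497,95)]: print("bed",R.T@(cast(d,f(*p),12)[:2]-o))
P=lambda x,y:R@[x,y]+o
s=ctrl.get_state()["position"]
for a in (.62,.5,.4,.3,.2,.1,0,-.1,-.2):
    x=22-130*np.cos(a)+6*np.sin(a)*-1; z=87.5+130*np.sin(a)+6*np.cos(a)
    print(a,"clamp x",round(x,1),"z",round(z,1),"world",P(x,0),"d from now cm",(P(x,0)-s[:2])/10,(z-s[2])/10)
```

```text
[112.8  50.2]
[111.9 -48.6]
bed [164.2  60.3]
bed [163.2 -60.4]
0.62 clamp x -87.3 z 167.9 world [597.9 -38.4] d from now cm [  4.4 -19.4] -14.401179050090516
0.5 clamp x -95.0 z 155.1 world [599.6 -45.9] d from now cm [  4.6 -20.2] -15.68388167208414
0.4 clamp x -100.1 z 143.7 world [600.8 -50.8] d from now cm [  4.7 -20.7] -16.827888164658816
0.3 clamp x -104.0 z 131.6 world [601.6 -54.6] d from now cm [  4.8 -21.1] -18.027998631000226
0.2 clamp x -106.6 z 119.2 world [602.2 -57.2] d from now cm [  4.9 -21.3] -19.27222196403246
0.1 clamp x -107.9 z 106.4 world [602.5 -58.5] d from now cm [  4.9 -21.5] -20.548126295497422
0 clamp x -108.0 z 93.5 world [602.5 -58.6] d from now cm [  4.9 -21.5] -21.842963211073005
-0.1 clamp x -106.8 z 80.5 world [602.3 -57.4] d from now cm [  4.9 -21.3] -23.143795128314956
-0.2 clamp x -104.2 z 67.6 world [601.7 -54.9] d from now cm [  4.8 -21.1] -24.437624564704056
```

```bash
python3 -m inch '[0,1,-4.5,-1,0, 0,2,-9,-3,0, 0,3,-13.5,-5,0, 0,4.2,-18,-6,0, 0,4.2,-18.9,-6,0]'; python3 -m inch '[0,0,0,-3,0, 0,0,0,-6,0, 0,0,0,-6.2,0]'; python3 st.py
python3 - <<'E'
from h import *
d=ctrl.snapshot("wrist"); cv2.imwrite("pics/wrist5.png",d["image"][:,:,::-1])
d=ctrl.snapshot("side"); cv2.imwrite("pics/side5.png",cv2.resize(d["image"][140:300,170:360,::-1],None,fx=3.5,fy=3.5,interpolation=cv2.INTER_CUBIC))
E
```

```text
t: 8.3
position: [593.5, -36.3, 246.1]
ee_rot: [0.443, 0.552, -0.445, 0.549]
wrist_force: [0.1, -0.4, 0.3]
opening: 0.006
t: 8.6
position: [588.9, -35.1, 177.2]
ee_rot: [0.44, 0.556, -0.447, 0.545]
wrist_force: [-0.3, -0.2, 0.1]
opening: 0.005
clamp xy [-82.1   8.1] z 177.2 F clamp [-0.2  0.4] 0.1 t 8.6
```

View pics/side5.png

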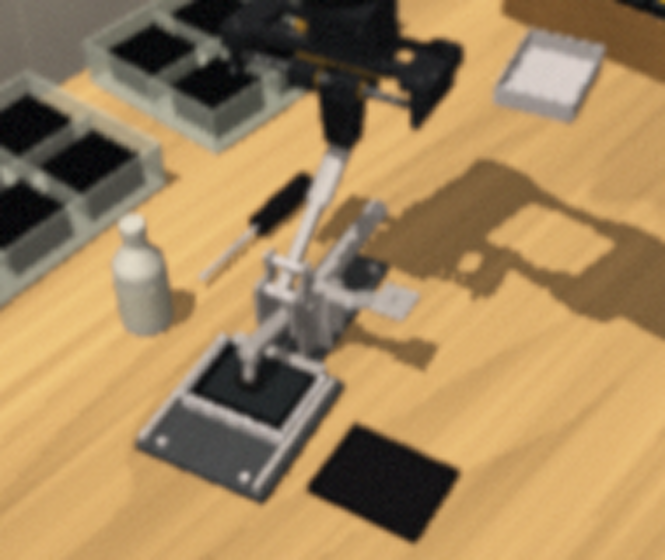

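View pics/wrist5.png

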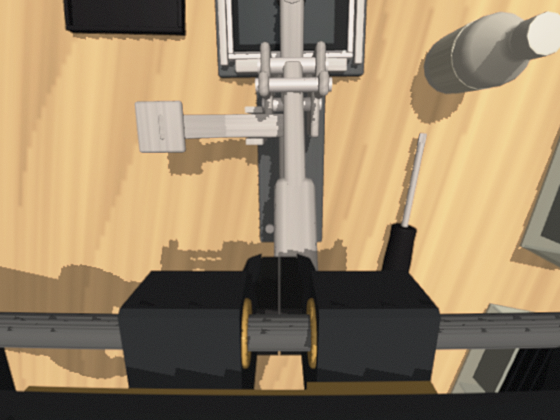

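The fingers (column 280) sit about 8 mm to the +y side of the handle's centre line (column 295), as the state reads too. I'll correct that and begin descending.

```bash
python3 -m inch '[0,0.8,0.2,0,0, 0,0.8,0.2,0,0, 0,0.8,0.2,-0.4,0]'; python3 st.py; python3 -m inch '[0,0,0,-0.4,0, 0,0,0,-0.8,0]'; python3 st.py
```

```text
t: 9.0
position: [601.9, -33.0, 180.2]
ee_rot: [0.442, 0.553, -0.444, 0.549]
wrist_force: [-0.9, 0.9, -0.0]
opening: 0.006
clamp xy [-82.9  -5. ] z 180.2 F clamp [1.1 0.7] -0.0 t 9.0
t: 9.2
position: [602.4, -32.9, 172.8]
ee_rot: [0.443, 0.552, -0.444, 0.549]
wrist_force: [0.3, 0.2, 0.4]
opening: 0.006
clamp xy [-83.   -5.6] z 172.8 F clamp [ 0.2 -0.3] 0.4 t 9.2
```

```bash
python3 -m inch '[0,-0.4,-0.1,-0.3,0, 0,-0.3,-0.4,-0.8,0, 0,-0.2,-0.8,-1.3,0]'; python3 st.py; python3 -m inch '[0,0.1,-0.3,-0.5,0, 0,0.1,-0.5,-1,0, 0,0.1,-0.7,-1.5,0]'; python3 st.py
```

```text
t: 9.5
position: [600.2, -40.6, 159.7]
ee_rot: [0.443, 0.553, -0.444, 0.549]
wrist_force: [-0.9, 3.6, 2.8]
opening: 0.006
clamp xy [-90.   -1.7] z 159.7 F clamp [3.7 0.1] 2.8 t 9.5
t: 9.8
position: [601.9, -47.9, 145.2]
ee_rot: [0.443, 0.552, -0.444, 0.55]
wrist_force: [-0.2, 1.9, 5.9]
opening: 0.006
clamp xy [-97.5  -1.8] z 145.2 F clamp [ 1.9 -0.3] 5.9 t 9.8
```

```bash
python3 -m inch '[0,0,-0.1,-0.4,0, 0,0,-0.2,-0.8,0]'; python3 st.py; python3 -m inch '[0,0,-0.1,-0.4,0, 0,0,-0.2,-0.8,0]'; python3 st.py;python3 -m inch '[0,0,-0.1,-0.4,0, 0,0,-0.1,-0.8,0]'; python3 st.py
```

```text
t: 10.0
position: [602.8, -50.7, 137.8]
ee_rot: [0.443, 0.551, -0.444, 0.55]
wrist_force: [-1.2, 1.4, 5.9]
opening: 0.007
clamp xy [-100.4   -2. ] z 137.8 F clamp [1.6 0.9] 5.9 t 10.0
t: 10.2
position: [603.5, -53.3, 130.4]
ee_rot: [0.444, 0.551, -0.443, 0.551]
wrist_force: [-1.2, 0.1, 5.5]
opening: 0.007
clamp xy [-103.1   -2.1] z 130.4 F clamp [0.4 1.1] 5.5 t 10.2
t: 10.4
position: [604.1, -55.2, 122.7]
ee_rot: [0.443, 0.55, -0.443, 0.551]
wrist_force: [-0.5, -1.1, 5.0]
opening: 0.003
clamp xy [-105.1   -2.3] z 122.7 F clamp [-0.9  0.8] 5.0 t 10.4
```

```bash
python3 -m inch '[0,0,0.1,-0.3,0, 0,0,0.1,-0.6,0]'; python3 st.py; python3 -m inch '[0,0,0.1,-0.3,0, 0,0,0.1,-0.6,0]'; python3 st.py;python3 -m inch '[0,0,0,-0.3,0, 0,0,0,-0.5,0]'; python3 st.py
```

```text
t: 10.6
position: [604.7, -55.3, 117.0]
ee_rot: [0.443, 0.55, -0.444, 0.552]
wrist_force: [-1.0, -2.4, 3.8]
opening: 0.006
clamp xy [-105.3   -2.8] z 117.0 F clamp [-2.1  1.5] 3.8 t 10.6
t: 10.8
position: [604.7, -54.5, 110.6]
ee_rot: [0.443, 0.549, -0.444, 0.552]
wrist_force: [0.5, -1.6, 2.6]
opening: 0.007
clamp xy [-104.6   -3. ] z 110.6 F clamp [-1.6 -0.2] 2.6 t 10.8
t: 11.0
position: [604.3, -54.2, 104.7]
ee_rot: [0.443, 0.55, -0.444, 0.552]
wrist_force: [1.0, -0.8, 0.5]
opening: 0.005
clamp xy [-104.1   -2.7] z 104.7 F clamp [-1.  -0.8] 0.5 t 11.0
```

```bash
python3 -m inch '[0,0,0,-0.1,0, 0,0,0,-0.2,0]'; python3 st.py; python3 -m inch '[0,0,0,-0.1,0, 0,0,0,-0.2,0]'; python3 st.py
```

```text
t: 11.2
position: [603.6, -53.8, 101.8]
ee_rot: [0.443, 0.55, -0.444, 0.551]
wrist_force: [0.2, 1.2, -0.3]
opening: 0.008
clamp xy [-103.6   -2.1] z 101.8 F clamp [ 1.1 -0.5] -0.3 t 11.2
t: 11.4
position: [603.2, -53.5, 99.2]
ee_rot: [0.443, 0.551, -0.444, 0.551]
wrist_force: [-0.6, 1.0, -0.3]
opening: 0.005
clamp xy [-103.2   -1.8] z 99.2 F clamp [1.1 0.4] -0.3 t 11.4
```

```bash
python3 -m inch '[0,0,0,-0.15,0, 0,0,0,-0.2,0]'; python3 st.py; python3 -m inch '[0,0,0,-0.15,0, 0,0,0,-0.2,0]'; python3 st.py
```

```text
t: 11.6
position: [602.9, -53.4, 96.9]
ee_rot: [0.443, 0.551, -0.444, 0.551]
wrist_force: [-0.4, 0.6, 0.0]
opening: 0.006
clamp xy [-103.    -1.5] z 96.9 F clamp [0.6 0.3] 0.0 t 11.6
t: 11.8
position: [603.7, -53.3, 96.0]
ee_rot: [0.443, 0.551, -0.444, 0.551]
wrist_force: [-1.6, 1.3, 6.5]
opening: 0.005
clamp xy [-103.1   -2.3] z 96.0 F clamp [1.6 1.3] 6.5 t 11.8
```

Force fell to zero at about z = 104 and the hard stop came at 96, so the handle is past centre. I'll let go and look.

```bash
python3 -m inch '[0,0,0,0.5,0, 0,0,0,2,0, 0,0,0,6,0, 0,0,0,10,0, 0,0,0,14,0]'; python3 -m inch '[0,0,0,2,0, 0,0,0,2,0, 0,0,0,2,0]'; python3 st.py
python3 - <<'E'
from h import *
d=ctrl.snapshot("wrist"); cv2.imwrite("pics/wrist6.png",d["image"][:,:,::-1]); np.savez("w6.npz",**d)
d=ctrl.snapshot("side"); cv2.imwrite("pics/side6.png",cv2.resize(d["image"][140:300,170:360,::-1],None,fx=3.5,fy=3.5,interpolation=cv2.INTER_CUBIC))
E
```

```text
t: 12.3
position: [603.5, -53.3, 238.4]
ee_rot: [0.443, 0.55, -0.444, 0.551]
wrist_force: [0.2, 0.6, 1.3]
opening: 0.002
t: 12.6
position: [603.6, -53.4, 259.1]
ee_rot: [0.444, 0.55, -0.443, 0.552]
wrist_force: [-0.8, 0.5, 0.1]
opening: 0.006
clamp xy [-103.2   -2.2] z 259.1 F clamp [0.6 0.7] 0.1 t 12.6
```

View pics/side6.png

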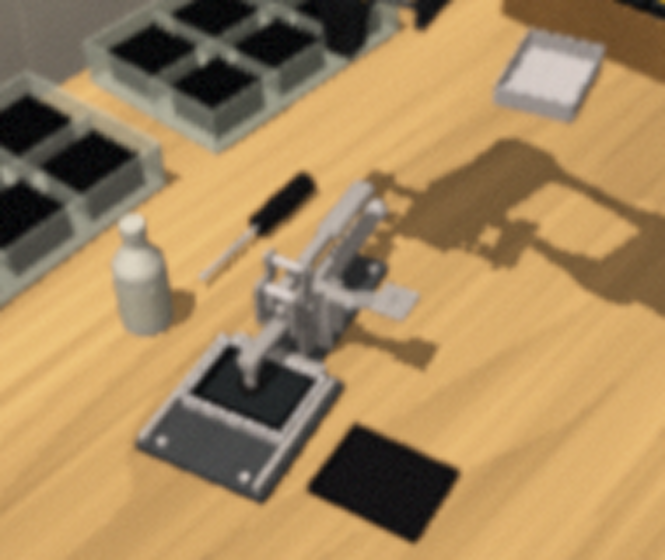

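View pics/wrist6.png

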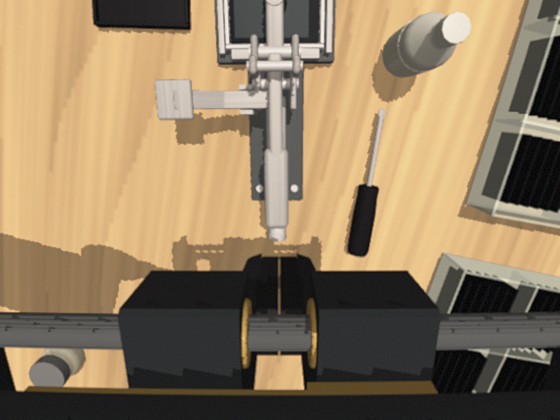

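The handle lies low over the fixed lower handle with nothing touching it (its end is near (275,230) in the wrist view). The paddle is at columns 155-193, rows 80-118. I'll locate the paddle and check the jaw.

Run:
```python
from h import *
np.set_printoptions(precision=1,suppress=True)
d=dict(np.load("w6.npz")); c=np.load("clamp.npz");R,o=c["R"],c["o"]
im=cv2.imread("pics/wrist6.png"); cv2.imwrite("pics/w6z.png",cv2.resize(im[65:140,140:320],None,fx=4.4,fy=4.4,interpolation=cv2.INTER_CUBIC))
for p in [(155,81),(192,79),(193,118),(157,120)]: print(R.T@(cast(d,p,88)[:2]-o))
s=ctrl.get_state()["position"]; p=R@[-15,91]+o
print(p,(p-s[:2])/10)
```

```text
[ -0.3 104.2]
[ 0.7 71.8]
[-31.9  73.2]
[-33.1 105.6]
[493.1  11.8] [-10.9   6.5]
```

View pics/w6z.png

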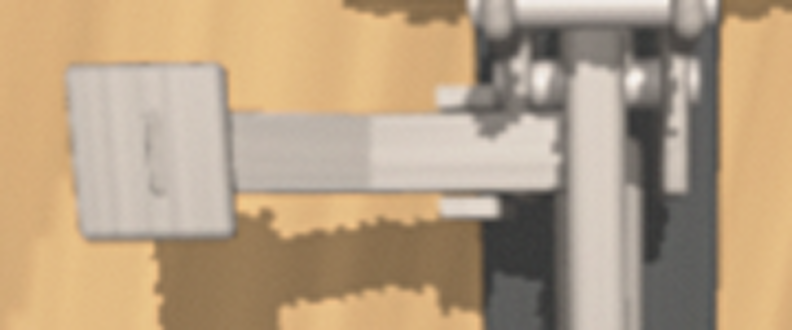

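The paddle's corners span x -33 to 0.7 and y 72 to 105, centred at (-16, 89), which matches the given point. I'll move above it and twist 90°.

```bash
python3 -m inch '[0,-2,1,0,8, 0,-4,2,0,16, 0,-6,3.5,0,24, 0,-8,5,0,32, 0,-10,6,0,40]'; python3 -m inch '[0,-0.5,0.3,0,8, 0,-0.9,0.5,0,16, 0,-0.9,0.5,0,24, 0,-0.9,0.5,0,32, 0,-0.9,0.5,0,40]';  python3 -m inch '[0,0,0,0,8, 0,0,0,0,10, 0,0,0,0,10]'; python3 st.py
python3 - <<'E'
from h import *
from scipy.spatial.transform import Rotation as Ro
s=ctrl.get_state(); y=Ro.from_quat(s["ee_rot"]).as_matrix()[:,1]; print(np.degrees(np.arctan2(y[1],y[0])),s["q"])
c=np.load("clamp.npz"); print((c["R"]@[-15,91]+c["o"]-s["position"][:2])/10)
E
```

```text
t: 13.2
position: [500.1, 7.6, 253.8]
ee_rot: [0.225, 0.672, -0.228, 0.668]
wrist_force: [-0.6, 0.2, 0.8]
opening: 0.003
t: 13.7
position: [489.7, 12.7, 251.4]
ee_rot: [-0.02, 0.71, 0.017, 0.704]
wrist_force: [-0.8, -0.6, 0.0]
opening: 0.008
t: 14.0
position: [488.4, 12.7, 249.1]
ee_rot: [-0.082, 0.707, 0.078, 0.698]
wrist_force: [0.3, 0.8, -1.0]
opening: 0.001
clamp xy [-13.1  95.4] z 249.1 F clamp [ 0.7 -0.4] -1.0 t 14.0
102.9888242500921 [-0.02028914 -0.09311217  1.97056296 -0.00705695  1.27509471 -1.81566604]
[ 0.47167    -0.08855783]
```

Aligned (103° against 102.9°). Now down to just above the paddle.

```bash
python3 -m inch '[0,0.5,-0.1,-4,0, 0,0.5,-0.1,-8,0, 0,0.5,-0.1,-12,0, 0,0.5,-0.1,-13.5,0, 0,0.5,-0.1,-13.5,0]'; python3 st.py
python3 - <<'E'
from h import *
d=ctrl.snapshot("side"); cv2.imwrite("pics/side7.png",cv2.resize(d["image"][140:300,170:360,::-1],None,fx=3.5,fy=3.5,interpolation=cv2.INTER_CUBIC))
E
```

```text
t: 14.5
position: [489.5, 11.8, 109.6]
ee_rot: [-0.081, 0.71, 0.078, 0.695]
wrist_force: [0.3, -0.2, -0.2]
opening: 0.002
clamp xy [-14.2  94.5] z 109.6 F clamp [-0.3 -0.3] -0.2 t 14.5
```

View pics/side7.png

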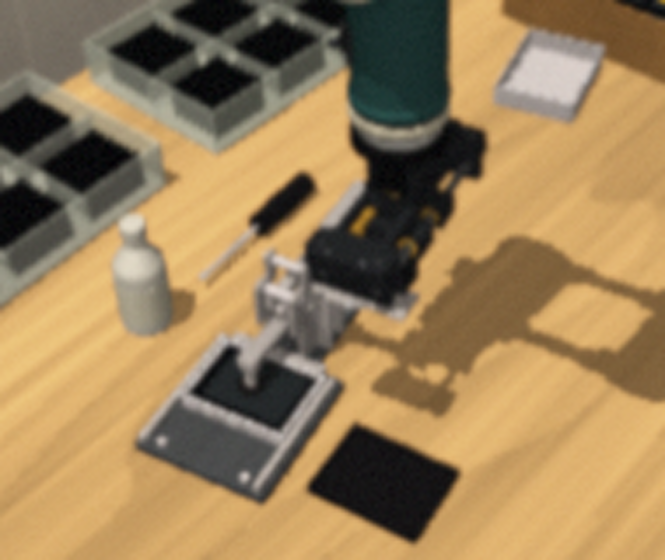

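The gripper hangs over the paddle, clear of the cheeks and the handle. I'll press in steps.

```bash
python3 -m inch '[0,0.3,0,-0.7,0, 0,0.4,0,-1.4,0, 0,0.4,0,-1.8,0]'; python3 st.py; python3 -m inch '[0,0.05,0,-0.3,0, 0,0.05,0,-0.6,0]'; python3 st.py; python3 -m inch '[0,0,0,-0.3,0, 0,0,0,-0.6,0]'; python3 st.py
```

```text
t: 14.85
position: [496.1, 11.7, 94.0]
ee_rot: [-0.081, 0.708, 0.078, 0.697]
wrist_force: [-0.7, 0.2, -0.0]
opening: 0.003
clamp xy [-15.7  88.1] z 94.0 F clamp [0.3 0.6] -0.0 t 14.85
t: 15.05
position: [497.0, 11.7, 88.3]
ee_rot: [-0.081, 0.708, 0.078, 0.697]
wrist_force: [-1.3, -0.8, 1.8]
opening: 0.004
clamp xy [-16.   87.3] z 88.3 F clamp [-0.4  1.4] 1.8 t 15.05
t: 15.25
position: [496.9, 11.6, 82.3]
ee_rot: [-0.081, 0.708, 0.078, 0.697]
wrist_force: [-3.2, -0.6, 2.4]
opening: 0.006
clamp xy [-16.   87.4] z 82.3 F clamp [0.1 3.3] 2.4 t 15.25
```

```bash
python3 -m inch '[0,0,0,-0.3,0, 0,0,0,-0.5,0]'; python3 st.py; python3 -m inch '[0,0,0,-0.3,0, 0,0,0,-0.5,0]'; python3 st.py; python3 -m inch '[0,0,0,-0.3,0, 0,0,0,-0.5,0]'; python3 st.py
```

```text
t: 15.45
position: [496.2, 11.6, 76.9]
ee_rot: [-0.081, 0.708, 0.078, 0.697]
wrist_force: [-2.7, -0.7, 3.1]
opening: 0.008
clamp xy [-15.9  88. ] z 76.9 F clamp [-0.1  2.8] 3.1 t 15.45
t: 15.65
position: [495.7, 11.5, 71.5]
ee_rot: [-0.081, 0.709, 0.078, 0.696]
wrist_force: [-3.4, -0.4, 2.1]
opening: 0.007
clamp xy [-15.9  88.5] z 71.5 F clamp [0.4 3.4] 2.1 t 15.65
t: 15.85
position: [495.5, 11.4, 66.2]
ee_rot: [-0.081, 0.709, 0.078, 0.696]
wrist_force: [-3.3, -0.0, 3.6]
opening: 0.007
clamp xy [-16.   88.8] z 66.2 F clamp [0.7 3.2] 3.6 t 15.85
```

```bash
python3 -m inch '[0,0,0,-0.3,0, 0,0,0,-0.4,0]'; python3 st.py; python3 -m inch '[0,0,0,-0.3,0, 0,0,0,-0.4,0]'; python3 st.py; python3 -m inch '[0,0,0,-0.3,0, 0,0,0,-0.4,0]'; python3 st.py;  python3 - <<'E'
from h import *
d=ctrl.snapshot("side"); cv2.imwrite("pics/side8.png",cv2.resize(d["image"][140:300,170:360,::-1],None,fx=3.5,fy=3.5,interpolation=cv2.INTER_CUBIC))
E
```

```text
t: 16.05
position: [495.6, 11.4, 61.9]
ee_rot: [-0.081, 0.709, 0.078, 0.696]
wrist_force: [-2.7, -1.0, 2.7]
opening: 0.006
clamp xy [-15.9  88.7] z 61.9 F clamp [-0.4  2.9] 2.7 t 16.05
t: 16.25
position: [495.9, 11.5, 57.7]
ee_rot: [-0.081, 0.709, 0.078, 0.697]
wrist_force: [-1.1, -0.2, 2.1]
opening: 0.005
clamp xy [-15.9  88.3] z 57.7 F clamp [0.  1.1] 2.1 t 16.25
t: 16.45
position: [496.5, 11.6, 53.6]
ee_rot: [-0.081, 0.708, 0.078, 0.697]
wrist_force: [-0.9, -0.1, 2.8]
opening: 0.004
clamp xy [-16.   87.7] z 53.6 F clamp [0.1 0.9] 2.8 t 16.45
```

View pics/side8.png

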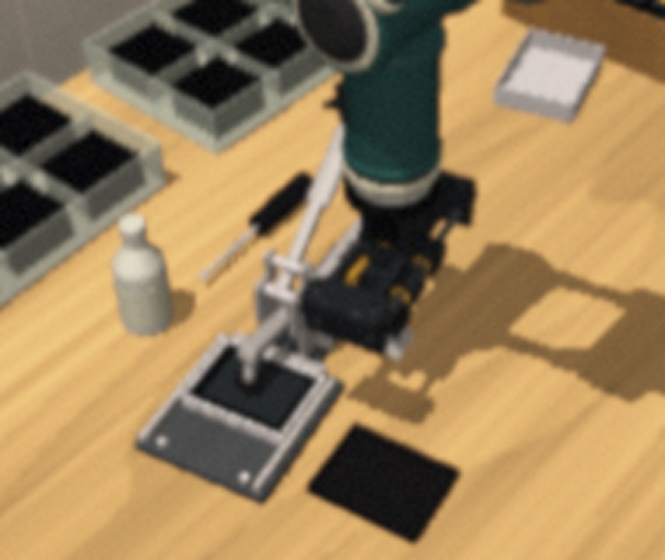

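The handle has sprung up (its tip is at about (335,140)) and the jaw is raised. I'll lift straight off the paddle.

```bash
python3 -m inch '[0,0,0,1,0, 0,0,0,2.5,0, 0,0,0,5,0, 0,-0.5,0,9,0, 0,-1,0,13,0]'; python3 -m inch '[0,0,0,4,0, 0,0,0,8,0, 0,0,0,12,0, 0,0,0,13,0]'; python3 st.py
python3 - <<'E'
from h import *
for n in ("side","wrist","scene"):
    d=ctrl.snapshot(n); np.savez(n+"9.npz",**d)
    if n=="side": cv2.imwrite("pics/side9.png",cv2.resize(d["image"][140:300,170:360,::-1],None,fx=3.5,fy=3.5,interpolation=cv2.INTER_CUBIC))
    else: cv2.imwrite(f"pics/{n}9.png",d["image"][:,:,::-1])
E
```

```text
t: 17.0
position: [486.0, 11.7, 184.9]
ee_rot: [-0.081, 0.708, 0.078, 0.697]
wrist_force: [0.5, 0.1, -0.2]
opening: 0.001
t: 17.4
position: [488.6, 11.7, 321.4]
ee_rot: [-0.082, 0.705, 0.078, 0.7]
wrist_force: [1.1, 0.3, 0.5]
opening: 0.003
clamp xy [-14.1  95.5] z 321.4 F clamp [ 0.1 -1.1] 0.5 t 17.4
```

View pics/side9.png

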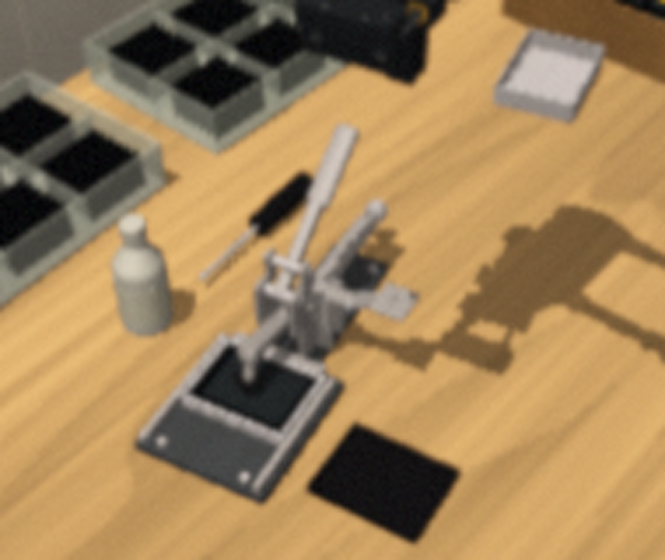

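View pics/scene9.png

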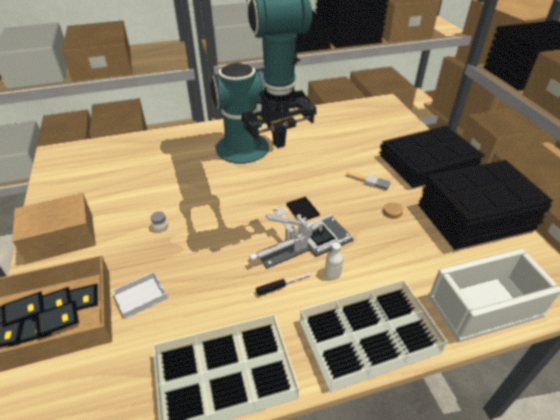

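The clamp is open, the paddle is back up and the module is in place. I'll take one closer look at the module and screen from above.

```bash
python3 -m inch '[0,0.5,4,0,0, 0,1,8,0,0, 0,1.4,10,0,0, 0,1.4,10,0,0, 0,1.4,10,0,0]'; python3 st.py
python3 - <<'E'
from h import *
d=ctrl.snapshot("wrist"); np.savez("w10.npz",**d); cv2.imwrite("pics/wrist10.png",d["image"][:,:,::-1])
E
```

```text
t: 18.05
position: [499.1, 111.5, 312.7]
ee_rot: [-0.082, 0.709, 0.078, 0.696]
wrist_force: [0.2, -0.0, 0.4]
opening: 0.005
clamp xy [80.9 62.9] z 312.7 F clamp [-0.1 -0.1] 0.4 t 18.05
```

View pics/wrist10.png

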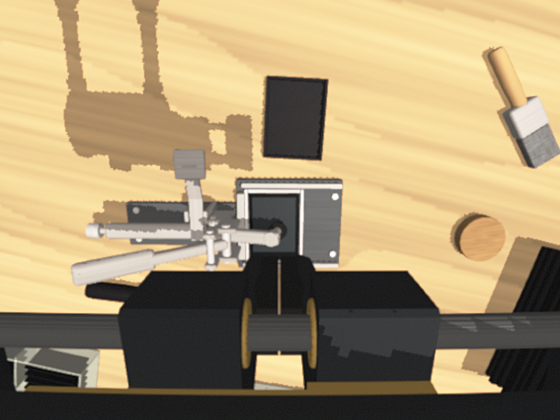

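Run:
```python
from h import *
im=cv2.imread("pics/wrist10.png"); cv2.imwrite("pics/w10z.png",cv2.resize(im[165:275,220:350],None,fx=5,fy=5,interpolation=cv2.INTER_CUBIC))
```

```text
(no output)
```

View pics/w10z.png

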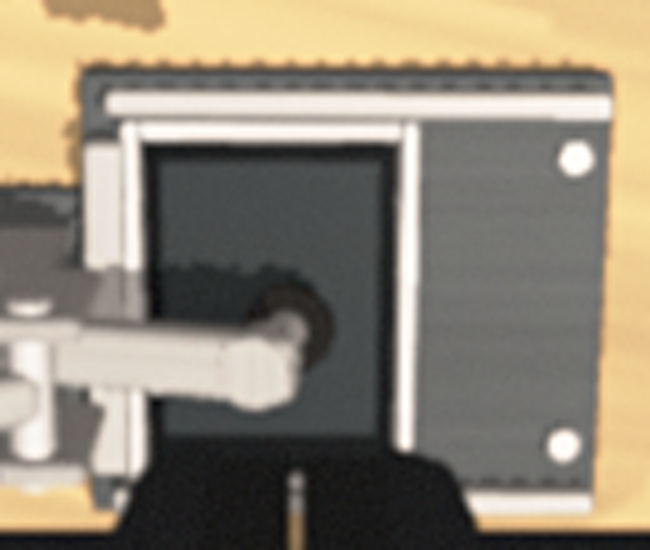

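Run:
```python
from h import *
np.set_printoptions(precision=1,suppress=True)
d=dict(np.load("w10.npz")); c=np.load("clamp.npz");R,o=c["R"],c["o"]
f=lambda x,y:(220+(x+.5)/5-.5,165+(y+.5)/5-.5)
for p in [(420,122),(413,445)]: print("outer edge",R.T@(cast(d,f(*p),24)[:2]-o))
for p in [(122,122),(88,142)]: print("inner edge/stop back",R.T@(cast(d,f(*p),24)[:2]-o))
for p in [(610,72)]: print("bed corner",R.T@(cast(d,f(*p),12)[:2]-o))
for z in (88,): 
  for p in [(174,150),(203,149),(206,178),(176,181)]: print("paddle",R.T@(cast(d,p,z)[:2]-o))
s0=cv2.imread("pics/scene0.png").astype(int);s9=cv2.imread("pics/scene9.png").astype(int)
m=(np.abs(s0-s9).max(2)>50).astype(np.uint8); n,l,st,ce=cv2.connectedComponentsWithStats(m)
print([(st[i].tolist()) for i in range(1,n) if st[i,4]>25])
s=ctrl.get_state(); print(s["t"],s["joint_velocities"].round(3),s["wrist_force"])
```

```text
outer edge [112.6  51.4]
outer edge [112.5 -36.2]
inner edge/stop back [36.5 51.3]
inner edge/stop back [27.7 46.1]
bed corner [162.8  62.6]
paddle [-30.6 104.7]
paddle [  0.5 105.7]
paddle [ 2.2 74.7]
paddle [-30.7  71.4]
[[0, 0, 102, 95, 2501], [210, 0, 46, 81, 1999], [237, 0, 80, 152, 4245], [271, 11, 32, 11, 224], [304, 10, 7, 9, 43], [0, 34, 4, 17, 49], [277, 35, 12, 9, 46], [0, 93, 63, 60, 1570], [254, 104, 8, 8, 42], [161, 133, 63, 40, 1215], [26, 155, 152, 46, 2637], [205, 160, 52, 21, 775], [180, 182, 85, 70, 2265], [24, 200, 15, 6, 40], [322, 218, 22, 20, 121], [318, 233, 11, 11, 58]]
18.1 [-0. -0. -0.  0.  0.  0.] [ 0.6 -0.5 -0.4]
```

```bash
python3 -c "
from bench import ctrl; print(ctrl.hand_in())"
```

```text
the job is handed in; nothing more can be done
None
```

The module is home, the clamp was locked and then released, and the job was handed in at about 18 s of the 67 s allowed. No verdict was reported.

**What I did**
- **Module:** I slid it about 40 mm with the closed fingers at 1–2 N. The stop was firm, at about 6.5 N.
- **Handle:** I pressed it along its arc. The force peaked at about 6 N and fell to zero near z = 104 mm, with the hard stop at z = 96 mm (6.5 N reading). I let go and the picture showed it staying down.
- **Paddle:** I pressed it down about 34 mm with at most about 5 N in total. The handle sprang up, and I lifted off.

**What the last checks showed**
- **Module position:** its edges are at x = 36.5 and 112.6 mm, so its origin is at about 74.5 mm. That view read a bed corner about 2 mm short of its true x, so take this as ±2 mm.
- **Clamp and paddle:** the handle tip is back at its starting pixel. With its face taken at 88 mm, the paddle's corners came out within about 3 mm of where they were at rest.
- **Bystanders and robot:** changes in the scene picture were limited to the robot, its shadow and the module. The robot was still and clear of everything.

**Not measured directly**
- **Screen and pad:** I inferred that the screen is flush and the pad is clear of it, from the lock's force pattern and the reopened handle. The pictures are too coarse to resolve 1 mm.

No check failed. The only disagreements were the 2–3 mm camera offsets above.

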